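# Aim the bench extraction hood at a weld coupon and start its fan

## Task

Swing the fume extraction hood round and nod it down until it points straight at the middle of the groove on the weld test coupon, and leave it standing so. Then start the fan: press the flat start button fully down and let it come back up, leaving the mushroom-headed stop button alone. Do not shift the coupon or the other things on the bench.

Things in the scene. Friction and masses are not known exactly. Their poses are not given: they have to be found in the camera images.
- duct: Foot of the extraction hood, fixed to the bench: grey flange 164 mm across, 8 mm thick, with a vertical aluminium duct of 74 mm diameter. Origin at the centre of the flange's underside, z up. On the duct turns a yoke with two grey cheeks (122 mm over all, 155 mm over its clamp knobs, up to 226 mm above the bench) that carries the hood on a level tilt axis 200 mm above the bench.
- hood_swivel (a joint): Swivel of yoke and hood about the vertical line through the origin of duct, rad. 0: the hood's mouth faces along -x of duct; positive turns it anticlockwise seen from above. Range -1.9 to 1.9. Friction of about 0.5 N m holds it wherever it is left.
- hood_tilt (a joint): Tilt of the hood on the yoke, rad. 0: the hood's centre line is level; positive nods the mouth down, negative lifts it. Range -0.35 to 0.8. Friction of about 0.7 N m holds it, also against the hood's own weight (0.45 kg).
- hood_pivot (a point): Point where the swivel axis, the tilt axis and the hood's centre line cross, 200 mm above the bench on the axis of the duct. Its frame turns with the hood: -x runs along the hood's centre line out of the mouth, y along the tilt axis, z is the hood's own up.
- hood_mouth (a point): Centre of the hood's round open mouth (aluminium funnel, 115 mm across the dark rim, a grille inside), on the hood's centre line 150 mm in front of the pivot (at -0.150, 0, 0 in the pivot's frame). Axes as hood_pivot. The funnel narrows to a 62 mm neck at the yoke.
- hood_handle (a point): Middle of the grip bar of the bow handle on top of the hood, at (-0.110, 0, +0.100) in the pivot's frame. Round dark steel bar, 14 mm thick, parallel to the tilt axis, free for 86 mm between its legs, about 50 mm above the funnel. Axes as hood_pivot. A gripper closed across the bar can stay upright while the bar turns in its fingers; 5 to 8 N moves the hood.
- seam (a point): Middle of the groove of the weld test coupon, level with its top, 35 mm above the bench. The coupon is two dark steel plates side by side (together 126 by 160 by 10 mm) with a 10 mm wide groove between them, on two square-bar feet; it lies loose on the bench and weighs 2.4 kg. Its frame: y along the groove, z up.
- station: Push-button station screwed to the bench: grey box, 80 mm (x) by 150 mm (y) by 56 mm high. Origin at the centre of its underside, z up. Two buttons on top: the flat start button 37 mm from the centre towards +y, the mushroom stop button 37 mm towards -y.
- start_top (a point): Centre of the top of the start button: a flat grey cylinder 28 mm across that stands 10 mm proud of a dark bezel of 44 mm diameter; its top is 78 mm above the bench.
- start (a joint): Travel of the start button, m. 0: up, 0.006: fully down, which takes 5 N; a spring lifts it again.
- stop_top (a point): Centre of the top of the stop button: a grey mushroom head 42 mm across, its top 94 mm above the bench. To be left alone.
- stop (a joint): Travel of the stop button, m. 0: up, 0.006: fully down; sprung.
- chip_hammer: Bystander: chipping hammer lying on the bench, 240 mm long, wooden grip; the head, at its +x end, is 150 mm across, blade to point. Origin on the bench under its middle.
- wire_brush: Bystander: wire brush lying on its wooden back with its steel bristles up, 260 by 28 by 36 mm, long along its x. Origin on the bench under its middle.
- gel_jar: Bystander: grey jar, 68 mm across, 55 mm high, with a steel lid. Origin at the centre of its underside.

How it is judged:
By the outcome, as a careful person would: the job done as asked, in the order asked, and still so for the second after the job is handed in, with the robot touching nothing.
It also fails if it takes over 48 s, if anything falls off the work surface, if the arm or the gripper's body presses on something with over 40 N, if the wrist force passes 120 N, or if a joint passes its speed limit or range.

## Robot

A 6-joint arm with a two-finger parallel gripper is mounted at the origin on the work surface. World frame = base frame: x ahead of the robot, y to its left, z up, the work surface at z = 0. Lengths are in m, angles in rad, forces in N, time in s.
With the tool pointing down it reaches from about 0.425 to 0.95 m from the base axis. Payload 3.5 kg.
Tool frame: the origin (TCP) lies at the centre of the arm's flange, where the gripper is bolted on; the fingertips stand 173 mm ahead of it and the grasp point (between the pads) lies 155 mm ahead of it (ctrl.tcp_to_grasp is the distance from the TCP to the grasp point, in m); z points along the fingers, x is the direction in which the jaws open and shut, and the axes are right-handed (so a half turn about z gives the same grasp; the last joint's range is limited). The gripper opens to 85 mm and grips with 20 to 120 N. Pads are 22 mm wide; open, the fingers measure 114 mm over their backs; the gripper's body (76 mm by 85 mm) begins 54 mm behind the grasp point. The pads swing forward as they close: fully open they stand 13 mm farther back than shut.
Start: joints at [-1.269, 0.286, 1.577, -0, 1.279, -0.15], TCP at [0.295, -0.607, 0.405] pointing down, gripper open.
Joint ranges: [-2.77, 2.77], [-0.9, 2.22], [0.21, 2.48], [-1.53, 4.67], [0.24, 2.81], [-2.84, 2.84]. Speed limits (rad/s): [2.79, 2.79, 3.14, 3.14, 3.14, 3.14].

## Interface

Orientations are given as a unit quaternion [x, y, z, w].
In Python, from plant import readout, imaging, ctrl, spotter gives the robot as it stands.
- The arm moves only by the tool apply_moves, never from a script. Its argument "steps" is a list of rows, each an object of numbers: "tx", "ty", "tz": the shift along the tool's x, y, z in mm; "wx", "wy", "wz": the turn, a rotation vector about the tool's x, y, z in rad. In form: [{"tx": .., "ty": .., "tz": .., "wx": .., "wy": .., "wz": ..}, ...]. A call has 1 to 12 rows; each row is the pose to reach, as a shift and turn from the pose commanded when the call began, along the tool's axes at that moment; what a row does not reach only later rows make up. A row lasts 1/10 s, in which the tool goes at most 50 mm and 8.59 degrees, less where a joint would pass 70% of its speed; a pose out of reach is approached as far as the arm can. A call with a gripper value outside its range is refused whole. "hand" is the opening, from 0 (shut) to 1 (fully open), set as the call begins (left out, the last holds). The fingers move at their own pace and stop on an object; "force" is the grip in N (left out, the last holds). Time passes only in rows, so rows that repeat a pose let the fingers close. It gives the time, the measured TCP pose, the force and the opening at its end, in the units of the state.
- readout.get_state(): the state, without advancing time (a new reading comes with each control period).
- imaging.read_camera(name): name is "side" or "top"; returns a dict with "img" (384x512x3 uint8, red, green, blue), "vfov" (degrees; the focal length in pixels is half the picture's height over the tangent of half this angle, whatever the lens; pixels are square), "cx", "cy" (the principal point, pixels), "R" (3x3) and "t" (3): a world point X has camera coordinates R X + t. Camera axes: x right, y down, z forward; pixel columns grow to the right and rows downward; lengths in m; the calibration is good to about 2 mm. A picture is of the moment at which its call begins. There is no depth.
- ctrl.sign_off(): hands the job in, once; it reports no verdict.
Trained networks look in the newest picture that a camera, given by its name, has taken for a name from the list of things; names that differ only in an ending like _2 or _b are one class to them, and where a whole thing is asked for, a point or a joint stands for the part that bears it (a point fixed in the world has none). Each returns a list of dicts, best first, with "confidence" (0 to 1); they miss things now and then, are a little off and sometimes report something else, mostly with a low value. They report only what shows in the picture. A call takes as long as a camera call.
- spotter.trace(camera, label): "region" (384x512 bool, what is visible of it) and "uv" ([column, row] in pixels, amid what is visible of it).
The state is a dict: "time": time; "qpos": joint angles; "dq": joint speeds; "joint_efforts": joint torques, N m; "eef_pos": TCP position; "tcp_rot": TCP orientation; "contact_force": force on the tool from outside, world axes, zero at the start; "wrist_torque": the same for the moment, N m; "opening": opening from 0.0 (shut) to 1.0 (fully open).
Only numpy, scipy, OpenCV 4.12 (cv2) and the standard library are available. Lean on these libraries where they do the work, as an engineer would, in place of code of your own. Each camera call takes 0.05 s, during which the arm holds its last target.

## Working session

There is one attempt and no reset: what is moved stays moved. The work goes in short steps, Python scripts to look and compute and a tool call to move; the robot and the scene stay as the last step left them, time stands still between calls to the robot, and variables do not carry over. Pictures are saved under pics/ and viewed, and the job is handed in when it is done.

Besides the shell and the picture viewer there is one more tool, called after ">>>" as a command line: name --argument value ..., lists and objects as JSON in quotes. apply_moves: Moves the arm, as the interface text tells. Its arguments: {"type":"object","properties":{"steps":{"type":"array","items":{"type":"object","properties":{"tx":{"type":"number"},"ty":{"type":"number"},"tz":{"type":"number"},"wx":{"type":"number"},"wy":{"type":"number"},"wz":{"type":"number"}}}},"hand":{"type":"number"},"force":{"type":"number"}},"required":["steps"]}

```bash
mkdir -p pics; ls; cat > h.py <<'E'
import numpy as np, cv2
from plant import readout, imaging, ctrl, spotter
def cam(n,fn=None):
    c=imaging.read_camera(n)
    if fn: cv2.imwrite('pics/'+fn,cv2.cvtColor(c['img'],cv2.COLOR_RGB2BGR))
    return c
def K(c):
    f=c['img'].shape[0]/2/np.tan(np.radians(c['vfov'])/2); return f,c['cx'],c['cy']
def proj(c,X):
    f,cx,cy=K(c); p=np.array(c['R'])@np.array(X)+np.array(c['t']); return np.array([f*p[0]/p[2]+cx,f*p[1]/p[2]+cy])
def atz(c,uv,z):
    f,cx,cy=K(c); R=np.array(c['R']);t=np.array(c['t'])
    d=R.T@np.array([(uv[0]-cx)/f,(uv[1]-cy)/f,1]); o=-R.T@t
    return o+d*(z-o[2])/d[2]
E
python3 - <<'E'
from h import *
s=readout.get_state();print(s)
cs={}
for n in('top','side'):
    c=cam(n,n+'0.png');print(n,c['vfov'],c['cx'],c['cy'],-np.array(c['R']).T@c['t'],np.round(c['R'],3).tolist())
    for l in ['duct','hood_mouth','hood_handle','seam','station','start_top','stop_top','chip_hammer','wire_brush','gel_jar']:
        try: r=spotter.trace(n,l)
        except Exception as e: print(l,e);continue
        print(n,l,[(round(x['confidence'],2),np.round(x['uv'],1).tolist(),int(x['region'].sum())) for x in r][:3])
E
```

```text
pics
{'time': 0.0, 'qpos': array([-1.26900406e+00,  2.87192407e-01,  1.57817334e+00,  7.09395146e-06,
        1.27859210e+00, -1.49968124e-01]), 'dq': array([-0.00040235, -0.00074309, -0.00077717,  0.00029991,  0.00020973,
        0.00013335]), 'joint_efforts': array([ 3.11303556e-04, -4.05981946e+01, -2.92624962e+01, -1.30788753e-04,
        5.81579137e-03,  1.07829425e-06]), 'eef_pos': array([ 0.29464313, -0.6070219 ,  0.40333084]), 'tcp_rot': array([ 8.47509925e-01, -5.30778230e-01, -8.95020618e-04, -7.72971782e-04]), 'contact_force': array([ 0.39268436, -0.70705206, -0.03281806]), 'wrist_torque': array([ 0.01839793,  0.00981775, -0.02038119]), 'opening': 1.0007953238920029}
top 56.784397454216304 251.9739854591149 190.1707797284731 [ 0.51578911 -0.02060687  1.21401134] [[-0.029, -0.999, -0.034], [-0.999, 0.03, -0.021], [0.022, 0.033, -0.999]]
top duct [(0.96, [262.2, 183.6], 3105)]
top hood_mouth [(0.86, [262.1, 190.8], 2629)]
top hood_handle [(0.79, [266.2, 193.2], 2536)]
top seam [(0.74, [261.4, 184.7], 3146), (0.68, [342.7, 221.3], 1827)]
top station [(0.77, [197.2, 236.6], 12
[... 259 characters left out ...]
.27984150587035 255.40552592801242 187.71091128134552 [0.47431748 0.8911588  0.88294211] [[-0.993, -0.116, 0.019], [-0.085, 0.598, -0.797], [0.081, -0.793, -0.604]]
side duct [(0.63, [249.0, 195.6], 3941), (0.63, [303.5, 291.0], 91)]
side hood_mouth [(0.94, [271.1, 178.8], 1899)]
side hood_handle [(0.89, [268.4, 183.5], 1896), (0.68, [255.3, 182.6], 2561)]
side seam [(0.55, [305.2, 183.8], 532)]
side station [(0.84, [305.3, 292.0], 1753), (0.55, [272.5, 178.7], 1916)]
side start_top []
side stop_top [(0.55, [309.8, 269.7], 157)]
side chip_hammer [(0.51, [225.8, 161.4], 90), (0.36, [273.6, 181.0], 1906)]
side wire_brush [(0.94, [188.5, 315.8], 1223)]
side gel_jar [(0.79, [305.7, 230.1], 433)]
```

View pics/top0.png

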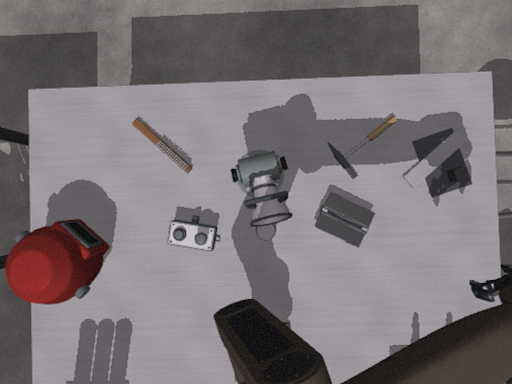

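View pics/side0.png

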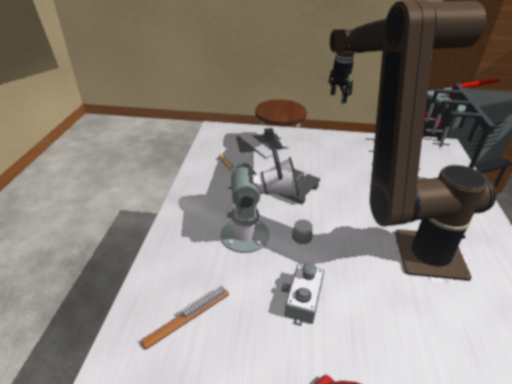

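```bash
python3 - <<'E'
import cv2
a=cv2.imread('pics/top0.png');cv2.imwrite('pics/topz.png',cv2.resize(a[130:265,155:395],None,fx=3.3,fy=3.3,interpolation=cv2.INTER_CUBIC))
a=cv2.imread('pics/side0.png');cv2.imwrite('pics/sidez.png',cv2.resize(a[120:330,180:360],None,fx=2.85,fy=2.85,interpolation=cv2.INTER_CUBIC))
E
```

```text
(no output)
```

View pics/topz.png

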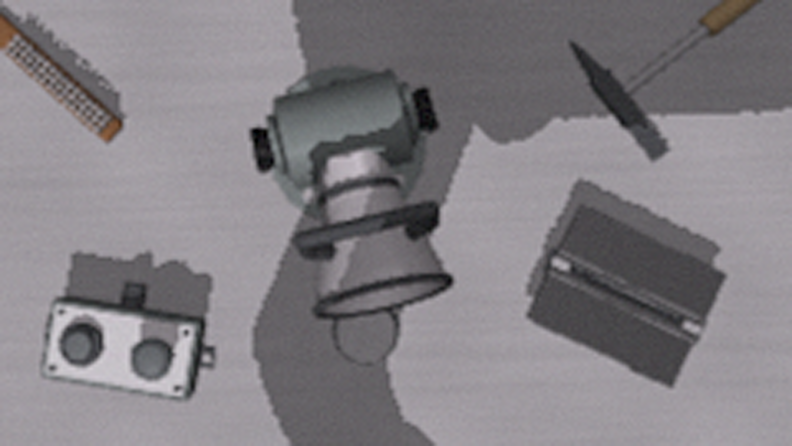

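View pics/sidez.png

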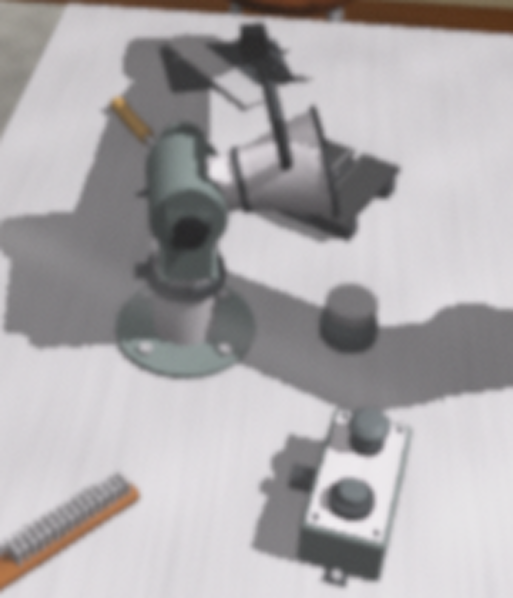

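```bash
python3 - <<'E'
from h import *
c=cam('top'); s=cam('side')
Z=lambda u,v:(155+(u+.5)/3.3-.5,130+(v+.5)/3.3-.5)
S=lambda u,v:(180+(u+.5)/2.85-.5,120+(v+.5)/2.85-.5)
P=[atz(c,Z(*q),.035) for q in[(583,205),(724,275),(672,383),(528,315)]]
m=np.mean(P,0);print('coupon',np.round(P,3).tolist(),m,[np.linalg.norm(P[i]-P[i-1]).round(4) for i in range(4)])
d=P[1]-P[0];print('ang groove',np.degrees(np.arctan2(d[1],d[0])))
k=[atz(c,Z(*q),.2) for q in[(252,150),(438,107)]];print('knob',k,np.linalg.norm(k[0]-k[1]),np.mean(k,0))
print('mouth ends',[atz(c,Z(*q),.2) for q in[(315,316),(453,282)]])
print('handle legs', [atz(c,Z(*q),.3) for q in[(296,243),(440,212)]])
print('flange side',atz(s,S(187,322),.008),[atz(s,S(*q),.008) for q in[(117,328),(256,328)]])
print('start top cam',atz(c,Z(81,340),.078),'side',atz(s,S(351,495),.078))
print('stop top cam',atz(c,Z(152,356),.094),'side',atz(s,S(370,422),.094))
st=[atz(c,Z(*q),.056) for q in[(57,300),(201,322),(190,397),(44,375)]];print('station',np.round(st,3).tolist(),np.mean(st,0))
print('jar',atz(s,S(351,298),.055), atz(c,Z(366,333),.055))
print('side project coupon mid',proj(s,m), [proj(s,p).round() for p in P])
np.save('coupon.npy',m)
E
```

```text
coupon [[0.529, -0.243, 0.035], [0.456, -0.38, 0.035], [0.35, -0.325, 0.035], [0.421, -0.185, 0.035]] [ 0.43885217 -0.28289637  0.035     ] [np.float64(0.1229), np.float64(0.1553), np.float64(0.1191), np.float64(0.157)]
ang groove -118.30263387895741
knob [array([0.58341651, 0.07194827, 0.2       ]), array([ 0.61559918, -0.09017552,  0.2       ])] 0.1652871592297386 [ 0.59950784 -0.00911362  0.2       ]
mouth ends [array([0.43817656, 0.02136905, 0.2       ]), array([ 0.46426214, -0.09836261,  0.2       ])]
handle legs [array([0.50305265, 0.03042372, 0.3       ]), array([ 0.52394923, -0.08232532,  0.3       ])]
flange side [ 0.59666048 -0.00660405  0.008     ] [array([0.6758359, 0.0142318, 0.008    ]), array([ 0.51562442, -0.00755046,  0.008     ])]
start top cam [0.41150963 0.25514374 0.078     ] side [0.4076504  0.26858372 0.078     ]
stop top cam [0.39593269 0.18311025 0.094     ] side [0.39217312 0.19364374 0.094     ]
station [[0.45, 0.284, 0.056], [0.424, 0.14, 0.056], [0.35, 0.153, 0.056], [0.376, 0.298, 0.056]] [0.40005697 0.21890061 0.056     ]
jar [ 0.40994168 -0.0224491   0.055     ] [ 0.40903432 -0.02244647  0.055     ]
side project coupon mid [295.83820474 181.62908545] [array([272., 186.]), array([292., 167.]), array([319., 177.]), array([300., 198.])]
```

```bash
python3 - <<'E'
from h import *
a=cv2.imread('pics/top0.png',0).astype(float);a=cv2.GaussianBlur(a,(3,3),0)
for u in list(range(32,490,24)):
    col=a[60:110,u-1:u+2].mean(1);g=np.abs(np.diff(col));g=np.diff(col);i=g.argmax();w=g[max(i-2,0):i+3];print(u,round(60.5+i+(w*np.arange(-2,3)[:len(w)]).sum()/w.sum(),1),round(g.max()),end=' | ')
print()
for v in range(95,384,20):
    r=a[v-1:v+2,15:50].mean(0);g=np.diff(r);i=g[:].argmax();print(v,15.5+i,round(g.max()),end=' | ')
E
```

```text
32 88.8 31 | 56 87.9 32 | 80 86.8 31 | 104 86.1 22 | 128 85.3 22 | 152 83.9 33 | 176 83.0 33 | 200 82.0 31 | 224 81.1 30 | 248 80.2 34 | 272 79.2 35 | 296 78.2 33 | 320 77.2 33 | 344 76.3 31 | 368 75.5 33 | 392 74.7 33 | 416 73.7 30 | 440 73.4 16 | 464 72.4 17 | 488 70.9 31 | 
95 27.5 35 | 115 28.5 30 | 135 28.5 45 | 155 28.5 31 | 175 28.5 33 | 195 29.5 31 | 215 29.5 34 | 235 16.5 4 | 255 16.5 4 | 275 27.5 1 | 295 32.5 3 | 315 30.5 34 | 335 31.5 29 | 355 31.5 33 | 375 31.5 31 |
```

```bash
python3 - <<'E'
from h import *
a=cv2.imread('pics/side0.png',0).astype(float);a=cv2.GaussianBlur(a,(3,3),0)
from numpy import polyfit
pts=[]
for v in range(140,384,8):
    x0=int(205-(v-122)*(205-80)/262)
    r=a[v-1:v+2,max(x0-25,0):x0+26].mean(0);g=np.diff(r);i=g.argmax();
    if g.max()>8: pts.append((v,max(x0-25,0)+i+.5,g.max()))
p=np.array(pts);f=polyfit(p[:,0],p[:,1],2);print(p.round(1).tolist(),f)
pts=[]
for u in range(215,330,8):
    r=a[110:140,u-1:u+2].mean(1);g=np.diff(r);i=g.argmax();pts.append((u,110.5+i,round(g.max())))
print(pts)
# top cam: table corners world vs side
c=cam('top');s=cam('side')
for q in[(30,89),(488,71)]:
    X=atz(c,q,0);print(X,proj(s,X))
E
```

```text
[[140.0, 193.5, 15.0], [148.0, 189.5, 18.1], [156.0, 185.5, 16.6], [164.0, 181.5, 17.8], [172.0, 177.5, 14.5], [180.0, 174.5, 10.8], [188.0, 170.5, 10.4], [196.0, 166.5, 8.0], [204.0, 162.5, 12.5], [212.0, 158.5, 14.6], [220.0, 153.5, 25.4], [228.0, 149.5, 27.9], [236.0, 145.5, 31.1], [244.0, 141.5, 31.6], [252.0, 137.5, 32.1], [260.0, 133.5, 31.0], [268.0, 129.5, 32.4], [276.0, 125.5, 33.7], [284.0, 121.5, 34.4], [292.0, 118.5, 33.1], [300.0, 114.5, 33.3], [308.0, 110.5, 34.6], [316.0, 106.5, 34.5], [324.0, 102.5, 34.1], [332.0, 98.5, 34.6], [340.0, 94.5, 34.9], [348.0, 90.5, 33.8], [356.0, 86.5, 33.4], [364.0, 82.5, 33.7], [372.0, 78.5, 35.2], [380.0, 74.5, 34.3]] [ 1.93554707e-05 -5.06335006e-01  2.64287959e+02]
[(215, np.float64(121.5), 41), (223, np.float64(122.5), 36), (231, np.float64(122.5), 41), (239, np.float64(123.5), 40), (247, np.float64(123.5), 42), (255, np.float64(124.5), 42), (263, np.float64(124.5), 38), (271, np.float64(124.5), 40), (279, np.float64(125.5), 46), (287, np.float64(126.5), 47), (295, np.float64(127.5), 34), (303, np.float64(127.5), 43), (311, np.float64(128.5), 43), (319, np.float64(128.5), 43), (327, np.float64(129.5), 44)]
[0.9217967 0.790157  0.       ] [ -3.57570656 536.82437574]
[ 0.92074554 -0.78703285  0.        ] [203.0974725  121.12628164]
```

```bash
python3 - <<'E'
from h import *
c=cam('top');s=cam('side')
img=cv2.cvtColor(s['img'],cv2.COLOR_RGB2BGR).copy()
big=cv2.resize(img,None,fx=1.5,fy=1.5,interpolation=cv2.INTER_CUBIC)
def dot(X,col):
    u,v=(proj(s,X)+.5)*1.5-.5; cv2.circle(big,(int(u),int(v)),3,col,-1)
for x in np.arange(0.0,.95,.05):
  pass
# table top-edge from top cam
for t in np.linspace(0,1,12):
    X=atz(c,(30+t*458,89-t*18),0);dot(X,(0,0,255))
for q in[(583,205),(724,275),(672,383),(528,315)]: dot(atz(c,(155+(q[0]+.5)/3.3-.5,130+(q[1]+.5)/3.3-.5),.035),(0,255,0))
for q in [(57,300),(201,322),(190,397),(44,375)]: dot(atz(c,(155+(q[0]+.5)/3.3-.5,130+(q[1]+.5)/3.3-.5),.056),(255,0,0))
dot((0,0,0),(0,255,255)); dot((.5995,-.0091,.2),(255,0,255));dot((.5995,-.0091,.0),(255,0,255))
cv2.imwrite('pics/ov.png',big)
E
```

```text
(no output)
```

View pics/ov.png

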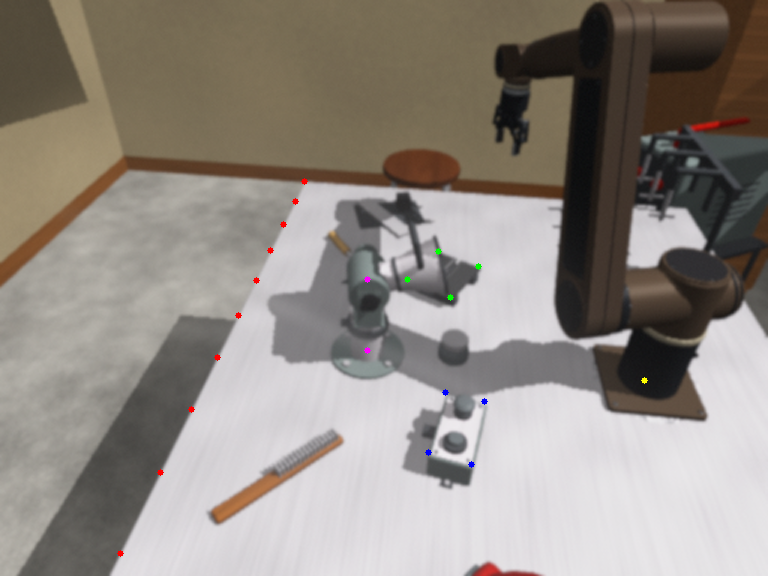

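```bash
python3 - <<'E'
import cv2
a=cv2.imread('pics/top0.png')[215:260,160:228];b=cv2.imread('pics/side0.png')[255:335,270:335]
A=cv2.resize(a,None,fx=8,fy=8,interpolation=cv2.INTER_CUBIC);cv2.imwrite('pics/z1.png',A)
cv2.imwrite('pics/z2.png',cv2.resize(b,None,fx=7,fy=7,interpolation=cv2.INTER_CUBIC))
E
```

```text
(no output)
```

View pics/z1.png

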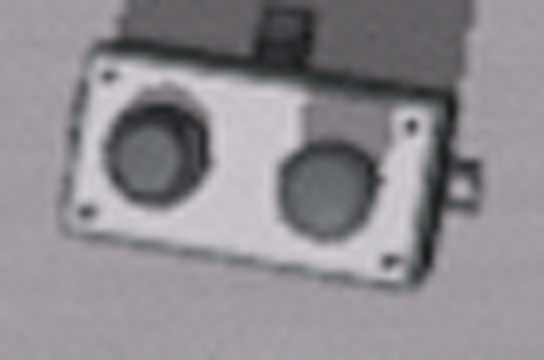

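View pics/z2.png

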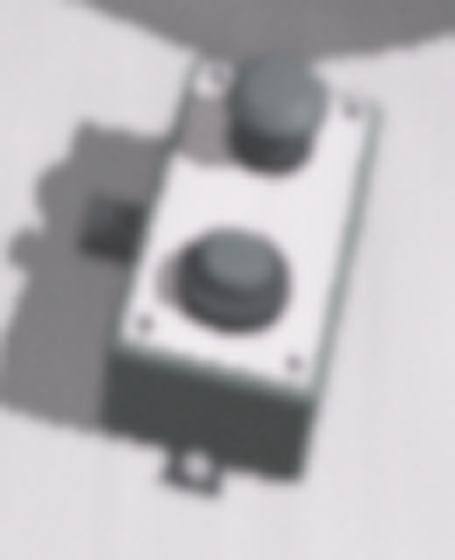

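```bash
cat >> h.py <<'E'
def tri(obs):
    A=[];b=[]
    for c,uv in obs:
        f,cx,cy=K(c);R=np.array(c['R']);t=np.array(c['t']);o=-R.T@t
        d=R.T@np.array([(uv[0]-cx)/f,(uv[1]-cy)/f,1]);d/=np.linalg.norm(d);M=np.eye(3)-np.outer(d,d);A.append(M);b.append(M@o)
    X=np.linalg.lstsq(np.vstack(A),np.hstack(b),rcond=None)[0]
    return X,[np.round(proj(c,X)-uv,1).tolist() for c,uv in obs]
E
python3 - <<'E'
from h import *
c=cam('top');s=cam('side')
a=lambda u,v:np.array((160+(u+.5)/8-.5,215+(v+.5)/8-.5))
b=lambda u,v:np.array((270+(u+.5)/7-.5,255+(v+.5)/7-.5))
for n,p,q,z in[('start',(153,155),(238,256),.078),('stop',(328,190),(280,90),.094),
  ('c1',(95,50),(118,345),.056),('c2',(450,95),(190,65),.056),('c3',(418,285),(378,105),.056),('c4',(66,232),(312,392),.056)]:
    X,r=tri([(c,a(*p)),(s,b(*q))]);print(n,X.round(4),r,'top@z',atz(c,a(*p),z).round(4),'side@z',atz(s,b(*q),z).round(4))
Sz=lambda u,v:np.array((180+(u+.5)/2.85-.5,120+(v+.5)/2.85-.5))
Z=lambda u,v:np.array((155+(u+.5)/3.3-.5,130+(v+.5)/3.3-.5))
print('jar lid centre',tri([(c,Z(366,333)),(s,Sz(351,298))]))
E
```

```text
start [0.4063 0.258  0.0737] [[0.0, 0.3], [-0.3, -0.0]] top@z [0.4075 0.2569 0.078 ] side@z [0.4058 0.2613 0.078 ]
stop [0.3918 0.1852 0.0857] [[0.0, 0.2], [-0.3, -0.0]] top@z [0.3935 0.1836 0.094 ] side@z [0.392  0.1925 0.094 ]
c1 [0.4481 0.2865 0.0508] [[0.0, 0.2], [-0.2, -0.0]] top@z [0.449  0.2852 0.056 ] side@z [0.4477 0.2903 0.056 ]
c2 [0.4252 0.141  0.0455] [[0.0, 0.2], [-0.3, -0.0]] top@z [0.4268 0.1395 0.056 ] side@z [0.425  0.1503 0.056 ]
c3 [0.348  0.1557 0.0493] [[-0.0, 0.2], [-0.3, -0.0]] top@z [0.3498 0.1547 0.056 ] side@z [0.3483 0.1615 0.056 ]
c4 [0.3753 0.2996 0.0536] [[0.0, -0.2], [0.3, 0.0]] top@z [0.3749 0.2989 0.056 ] side@z [0.3762 0.3013 0.056 ]
jar lid centre (array([ 0.40949293, -0.02244046,  0.05505457]), [[-0.0, -0.1], [0.1, 0.0]])
```

```bash
python3 - <<'E'
import cv2
a=cv2.imread('pics/top0.png')
cv2.imwrite('pics/z3.png',cv2.resize(a[180:252,308:382],None,fx=8,fy=8,interpolation=cv2.INTER_CUBIC))
cv2.imwrite('pics/z4.png',cv2.resize(a[140:240,225:297],None,fx=6,fy=6,interpolation=cv2.INTER_CUBIC))
a=cv2.imread('pics/side0.png')
cv2.imwrite('pics/z5.png',cv2.resize(a[130:260,210:325],None,fx=4.5,fy=4.5,interpolation=cv2.INTER_CUBIC))
E
```

```text
(no output)
```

View pics/z3.png

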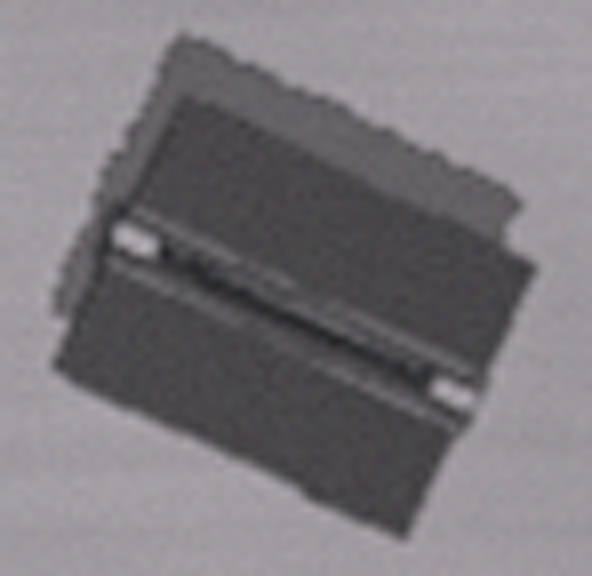

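View pics/z4.png

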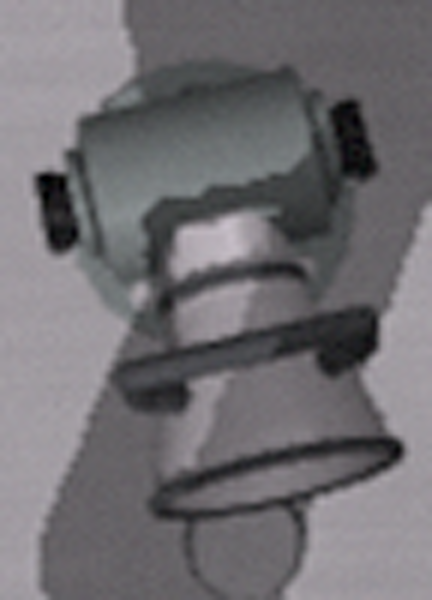

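View pics/z5.png

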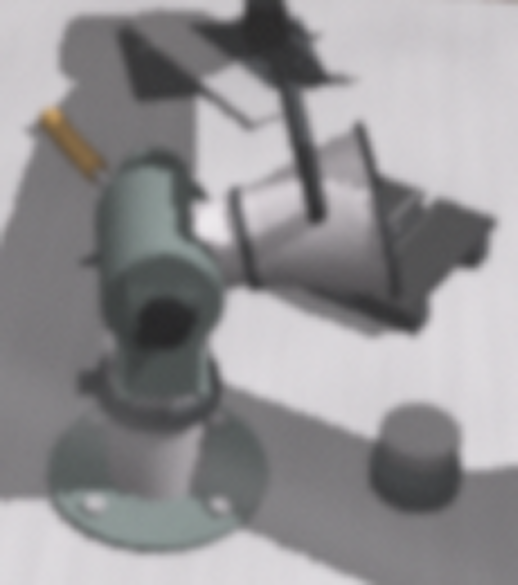

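```bash
python3 - <<'E'
from h import *
c=cam('top');s=cam('side')
mk=lambda x0,y0,k:(lambda u,v:np.array((x0+(u+.5)/k-.5,y0+(v+.5)/k-.5)))
a=mk(308,180,8);t=mk(225,140,6);b=mk(210,130,4.5)
P=np.array([atz(c,a(*q),.035) for q in[(185,95),(537,265),(408,540),(55,368)]]);print(P.round(4),P.mean(0),[np.linalg.norm(P[i]-P[i-1]).round(4) for i in range(4)])
print('groove mid',atz(c,a(294,321),.035))
L=[b(48,472),b(268,472),b(158,395),b(158,550)]
print('flange',atz(s,b(158,472),.006),[atz(s,q,.006).round(4) for q in L])
print('flange top',[atz(c,t(*q),.006).round(4) for q in[(200,60),(355,215)]])
k=[atz(c,t(*q),.2) for q in[(38,215),(372,135)]];print('knob tips',np.round(k,4),np.mean(k,0),np.linalg.norm(k[1]-k[0]))
k=[atz(c,t(*q),.2) for q in[(88,190),(318,130)]];print('cheeks',np.round(k,4),np.mean(k,0),np.linalg.norm(k[1]-k[0]))
h=[atz(c,t(*q),.30) for q in[(115,380),(380,318)]];print('handle@.3',np.round(h,4),np.mean(h,0),np.linalg.norm(h[1]-h[0]))
r=[atz(c,t(*q),.2) for q in[(150,505),(404,445)]];print('mouth @.2',np.round(r,4),np.mean(r,0),np.linalg.norm(r[1]-r[0]))
print('mouth tri',tri([(c,t(277,478)),(s,b(383,212))]))
E
```

```text
[[ 0.5303 -0.2408  0.035 ]
 [ 0.4564 -0.3817  0.035 ]
 [ 0.3454 -0.3253  0.035 ]
 [ 0.4195 -0.1839  0.035 ]] [ 0.43789434 -0.28291523  0.035     ] [np.float64(0.1246), np.float64(0.1591), np.float64(0.1245), np.float64(0.1597)]
groove mid [ 0.43616417 -0.28212678  0.035     ]
flange [5.97607543e-01 2.74050728e-04 6.00000000e-03] [array([0.678 , 0.0112, 0.006 ]), array([ 0.5169, -0.0107,  0.006 ]), array([ 0.6094, -0.0842,  0.006 ]), array([0.5868, 0.0774, 0.006 ])]
flange top [array([ 0.6806, -0.0047,  0.006 ]), array([ 0.5897, -0.0898,  0.006 ])]
knob tips [[ 0.5825  0.0723  0.2   ]
 [ 0.6157 -0.0879  0.2   ]] [ 0.59909267 -0.00782888  0.2       ] 0.16355678906606072
cheeks [[ 0.5937  0.048   0.2   ]
 [ 0.6189 -0.0624  0.2   ]] [ 0.60629711 -0.00718262  0.2       ] 0.11321107475960826
handle@.3 [[ 0.5041  0.0319  0.3   ]
 [ 0.5273 -0.0823  0.3   ]] [ 0.51568365 -0.02515815  0.3       ] 0.11654029869282118
mouth @.2 [[ 0.4429  0.0227  0.2   ]
 [ 0.4681 -0.0985  0.2   ]] [ 0.45552317 -0.03786868  0.2       ] 0.12377306262472504
mouth tri (array([ 0.45352288, -0.03746475,  0.22990856]), [[0.0, 0.9], [-0.8, -0.0]])
```

```bash
cat >> h.py <<'E'
def rows(p,phi,targets):
    "p commanded pos m, phi yaw of tool x; targets: list (pos,phi)"
    x=np.array([np.cos(phi),np.sin(phi),0]);y=np.array([np.sin(phi),-np.cos(phi),0])
    out=[]
    for P,f in targets:
        d=(np.array(P)-p)*1000
        out.append((round(d@x,0),round(d@y,0),round(-d[2],0),round(phi-f,2)))
    return out
def apply(p,phi,r):
    x=np.array([np.cos(phi),np.sin(phi),0]);y=np.array([np.sin(phi),-np.cos(phi),0]);z=np.array([0,0,-1.])
    return np.array(p)+(r[0]*x+r[1]*y+r[2]*z)/1000, phi-r[3]
E
python3 - <<'E'
from h import *
c=cam('top')
t=lambda u,v:np.array((225+(u+.5)/6-.5,140+(v+.5)/6-.5))
h=[atz(c,t(*q),.32) for q in[(115,380),(380,318)]];print('handle',np.mean(h,0),np.linalg.norm(h[1]-h[0]))
p=np.array([.295,-.607,.405]);f=-1.119
W=[((.295,-.607,.405),-1.119),((.40,-.35,.56),-.5),((.512,-.026,.56),.215)]
T=[]
for i in range(2):
    for k in range(1,10):
        a=k/9;T.append((np.array(W[i][0])*(1-a)+np.array(W[i+1][0])*a, W[i][1]*(1-a)+W[i+1][1]*a))
r=rows(p,f,T[:9]);print(r);p2,f2=apply(p,f,r[-1]);print(p2,f2);r=rows(p2,f2,T[9:]);print(r);print(apply(p2,f2,r[-1]))
E
```

```text
handle [ 0.51568596 -0.02505856  0.32      ] 0.11399021438533682
[(np.float64(-21.0), np.float64(-23.0), np.float64(-17.0), -0.07), (np.float64(-41.0), np.float64(-46.0), np.float64(-34.0), -0.14), (np.float64(-62.0), np.float64(-69.0), np.float64(-52.0), -0.21), (np.float64(-82.0), np.float64(-92.0), np.float64(-69.0), -0.28), (np.float64(-103.0), np.float64(-115.0), np.float64(-86.0), -0.34), (np.float64(-124.0), np.float64(-138.0), np.float64(-103.0), -0.41), (np.float64(-144.0), np.float64(-161.0), np.float64(-121.0), -0.48), (np.float64(-165.0), np.float64(-184.0), np.float64(-138.0), -0.55), (np.float64(-185.0), np.float64(-207.0), np.float64(-155.0), -0.62)]
[ 0.40046278 -0.35018956  0.56      ] -0.499
[(np.float64(-7.0), np.float64(-38.0), np.float64(-0.0), -0.08), (np.float64(-13.0), np.float64(-75.0), np.float64(-0.0), -0.16), (np.float64(-19.0), np.float64(-113.0), np.float64(-0.0), -0.24), (np.float64(-26.0), np.float64(-150.0), np.float64(-0.0), -0.32), (np.float64(-32.0), np.float64(-188.0), np.float64(-0.0), -0.4), (np.float64(-38.0), np.float64(-225.0), np.float64(-0.0), -0.48), (np.float64(-45.0), np.float64(-263.0), np.float64(-0.0), -0.56), (np.float64(-51.0), np.float64(-300.0), np.float64(-0.0), -0.63), (np.float64(-57.0), np.float64(-338.0), np.float64(-0.0), -0.71)]
(array([ 0.5121624 , -0.02612754,  0.56      ]), 0.21099999999999997)
```

>>> apply_moves --steps '[{"tx":-21,"ty":-23,"tz":-17,"wz":-0.07},{"tx":-41,"ty":-46,"tz":-34,"wz":-0.14},{"tx":-62,"ty":-69,"tz":-52,"wz":-0.21},{"tx":-82,"ty":-92,"tz":-69,"wz":-0.28},{"tx":-103,"ty":-115,"tz":-86,"wz":-0.34},{"tx":-124,"ty":-138,"tz":-103,"wz":-0.41},{"tx":-144,"ty":-161,"tz":-121,"wz":-0.48},{"tx":-165,"ty":-184,"tz":-138,"wz":-0.55},{"tx":-185,"ty":-207,"tz":-155,"wz":-0.62}]' --hand 1 --force 30

```text
$.steps[0]: bad value
```

>>> apply_moves --steps '[{"tx":-7,"ty":-38,"wz":-0.08},{"tx":-13,"ty":-75,"wz":-0.16},{"tx":-19,"ty":-113,"wz":-0.24},{"tx":-26,"ty":-150,"wz":-0.32},{"tx":-32,"ty":-188,"wz":-0.4},{"tx":-38,"ty":-225,"wz":-0.48},{"tx":-45,"ty":-263,"wz":-0.56},{"tx":-51,"ty":-300,"wz":-0.63},{"tx":-57,"ty":-338,"wz":-0.71},{"tx":-57,"ty":-338,"wz":-0.71},{"tx":-57,"ty":-338,"wz":-0.71}]'

```text
$.steps[0]: bad value
```

```bash
python3 - <<'E'
from h import *
s=readout.get_state();print(s['time'],s['eef_pos'],s['tcp_rot'],s['qpos'])
a=cam('side','s1.png');c=cam('top','t1.png')
i=cv2.imread('pics/s1.png')[60:260,200:340];cv2.imwrite('pics/s1z.png',cv2.resize(i,None,fx=3,fy=3,interpolation=2))
E
```

```text
1.65 [ 0.29470836 -0.60724075  0.40472156] [ 8.47516175e-01 -5.30769567e-01 -1.13952923e-05 -9.73038673e-06] [-1.26900742e+00  2.86284495e-01  1.57672518e+00 -8.59971529e-08
  1.27861294e+00 -1.49990730e-01]
```

View pics/s1z.png

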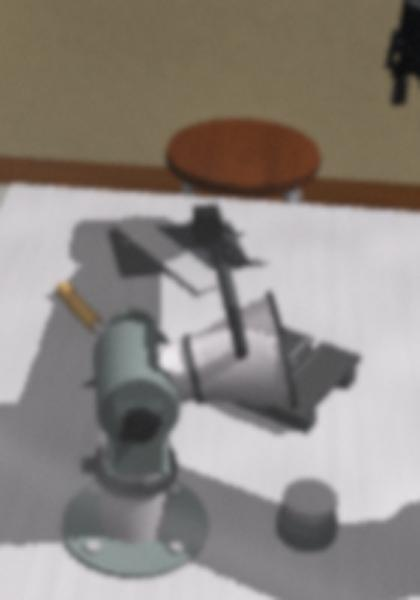

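>>> apply_moves --steps '[{"tx":-21,"ty":-23,"tz":-17,"wx":0,"wy":0,"wz":-0.07},{"tx":-41,"ty":-46,"tz":-34,"wx":0,"wy":0,"wz":-0.14},{"tx":-62,"ty":-69,"tz":-52,"wx":0,"wy":0,"wz":-0.21},{"tx":-82,"ty":-92,"tz":-69,"wx":0,"wy":0,"wz":-0.28},{"tx":-103,"ty":-115,"tz":-86,"wx":0,"wy":0,"wz":-0.34},{"tx":-124,"ty":-138,"tz":-103,"wx":0,"wy":0,"wz":-0.41},{"tx":-144,"ty":-161,"tz":-121,"wx":0,"wy":0,"wz":-0.48},{"tx":-165,"ty":-184,"tz":-138,"wx":0,"wy":0,"wz":-0.55},{"tx":-185,"ty":-207,"tz":-155,"wx":0,"wy":0,"wz":-0.62}]' --hand 1 --force 30

```text
time: 2.65
eef_pos: [0.4004, -0.349, 0.5607]
tcp_rot: [0.969, -0.246, 0.0, 0.0]
contact_force: [-0.0, 0.7, 0.2]
opening: 0.994
```

>>> apply_moves --steps '[{"tx":-7,"ty":-38,"tz":0,"wx":0,"wy":0,"wz":-0.08},{"tx":-13,"ty":-75,"tz":0,"wx":0,"wy":0,"wz":-0.16},{"tx":-19,"ty":-113,"tz":0,"wx":0,"wy":0,"wz":-0.24},{"tx":-26,"ty":-150,"tz":0,"wx":0,"wy":0,"wz":-0.32},{"tx":-32,"ty":-188,"tz":0,"wx":0,"wy":0,"wz":-0.4},{"tx":-38,"ty":-225,"tz":0,"wx":0,"wy":0,"wz":-0.48},{"tx":-45,"ty":-263,"tz":0,"wx":0,"wy":0,"wz":-0.56},{"tx":-51,"ty":-300,"tz":0,"wx":0,"wy":0,"wz":-0.63},{"tx":-57,"ty":-338,"tz":0,"wx":0,"wy":0,"wz":-0.71},{"tx":-57,"ty":-338,"tz":0,"wx":0,"wy":0,"wz":-0.71}]'

```text
time: 3.65
eef_pos: [0.5124, -0.023, 0.5599]
tcp_rot: [0.994, 0.109, 0.0, -0.001]
contact_force: [-0.3, -1.0, 0.9]
opening: 1.002
```

```bash
python3 - <<'E'
from h import *
s=readout.get_state();print(s['time'],s['eef_pos'],s['tcp_rot'],s['qpos'])
a=cam('side','s1.png');c=cam('top','t1.png')
i=cv2.imread('pics/s1.png')[60:260,200:340];cv2.imwrite('pics/s1z.png',cv2.resize(i,None,fx=3,fy=3,interpolation=2))
E
```

```text
3.65 [ 0.51235748 -0.02296696  0.55987811] [ 9.94087620e-01  1.08578299e-01  3.77332257e-04 -6.43191927e-04] [-2.43044571e-01 -1.55269540e-01  1.76381686e+00  1.46871760e-03
  1.53278026e+00 -4.60685822e-01]
```

View pics/s1z.png

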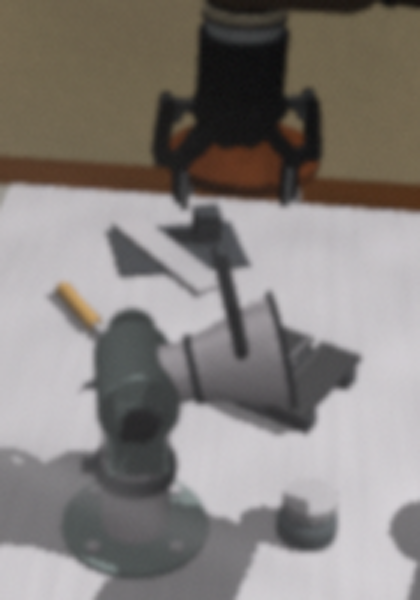

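```bash
python3 - <<'E'
from h import *
s=cam('side','s1b.png')
i=cv2.imread('pics/s1b.png')[100:210,215:325];k=6;i=cv2.resize(i,None,fx=k,fy=k,interpolation=2)
def dot(X,c):
    u,v=proj(s,X);cv2.circle(i,(int((u-215+.5)*k),int((v-100+.5)*k)),4,c,-1)
O=np.array([.598,-.006,.2])
for th,ta,col in[(.215,-.2,(0,0,255)),(.215,-.25,(0,255,0)),(.215,-.15,(255,0,0))]:
    f=np.array([-np.cos(th)*np.cos(ta),-np.sin(th)*np.cos(ta),-np.sin(ta)]);y=np.array([-np.sin(th),np.cos(th),0]);u=np.cross(-f,y)
    for q in(-.043,0,.043): dot(O+.11*f+.1*u+q*y,col)
    dot(O+.15*f,col)
    for a in np.arange(0,6.28,.3): dot(O+.15*f+.0575*(np.cos(a)*y+np.sin(a)*u),col)
    print(ta,O+.11*f+.1*u)
cv2.imwrite('pics/z6.png',i)
E
```

```text
-0.2 [ 0.51208431 -0.02476186  0.31986028]
-0.25 [ 0.51804428 -0.02346035  0.32410568]
-0.15 [ 0.50633909 -0.02601647  0.3153153 ]
```

View pics/z6.png

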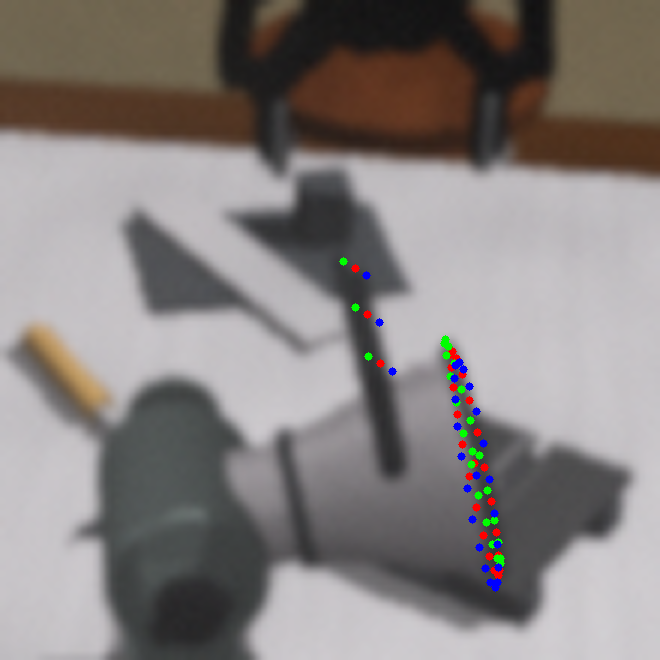

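>>> apply_moves --steps '[{"tx":2,"ty":-1,"tz":30,"wx":0,"wy":0,"wz":0},{"tx":2,"ty":-1,"tz":55,"wx":0,"wy":0,"wz":0},{"tx":2,"ty":-1,"tz":72,"wx":0,"wy":0,"wz":0},{"tx":2,"ty":-1,"tz":82,"wx":0,"wy":0,"wz":0},{"tx":2,"ty":-1,"tz":84,"wx":0,"wy":0,"wz":0},{"tx":2,"ty":-1,"tz":84,"wx":0,"wy":0,"wz":0},{"tx":2,"ty":-1,"tz":84,"wx":0,"wy":0,"wz":0}]'

```text
time: 4.5
eef_pos: [0.5138, -0.0253, 0.4772]
tcp_rot: [0.994, 0.105, 0.001, 0.0]
contact_force: [0.1, 0.8, 0.9]
opening: 1.001
```

>>> apply_moves --steps '[{"tx":0,"ty":0,"tz":0,"wx":0,"wy":0,"wz":0},{"tx":0,"ty":0,"tz":0,"wx":0,"wy":0,"wz":0},{"tx":0,"ty":0,"tz":0,"wx":0,"wy":0,"wz":0},{"tx":0,"ty":0,"tz":0,"wx":0,"wy":0,"wz":0},{"tx":0,"ty":0,"tz":0,"wx":0,"wy":0,"wz":0},{"tx":0,"ty":0,"tz":0,"wx":0,"wy":0,"wz":0},{"tx":0,"ty":0,"tz":0,"wx":0,"wy":0,"wz":0},{"tx":0,"ty":0,"tz":0,"wx":0,"wy":0,"wz":0}]' --hand 0 --force 40

```text
time: 5.3
eef_pos: [0.5142, -0.0248, 0.4754]
tcp_rot: [0.994, 0.105, 0.002, -0.0]
contact_force: [4.9, 1.1, -1.6]
opening: 0.145
```

```bash
python3 - <<'E'
from h import *
a=cam('side','s2.png');c=cam('top','t2.png')
s=readout.get_state();print(s['time'],s['eef_pos'],s['contact_force'],s['wrist_torque'],s['opening'])
i=cv2.imread('pics/s2.png')[60:260,200:340];cv2.imwrite('pics/s2z.png',cv2.resize(i,None,fx=3,fy=3,interpolation=2))
E
```

```text
5.4 [ 0.51414964 -0.02481045  0.47546188] [ 4.8011217   0.64355183 -2.23220122] [ 0.14600296 -0.68771104 -0.06515238] 0.14883436743662884
```

View pics/s2z.png

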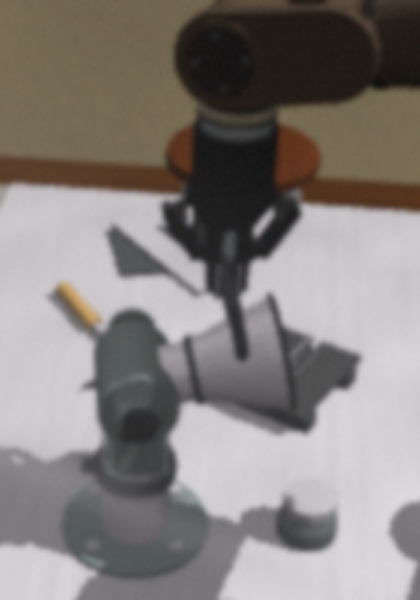

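```bash
cat >> h.py <<'E'
O=np.array([.598,-.006,.2])
def bar(th,ta):
    r=.11*np.cos(ta)+.1*np.sin(ta); return O+np.array([-r*np.cos(th),-r*np.sin(th),-.11*np.sin(ta)+.1*np.cos(ta)])
E
python3 - <<'E'
from h import *
p,f=np.array([.51216,-.02613,.56]),.211
p,f=apply(p,f,(2,-1,84,0));print(p,f)
off=p-bar(.213,-.213);print(off)
T=[(bar(.213+(1.044-.213)*k/24,-.213+.689*k/24)+off+(np.array([0,0,.155])*0),f+(1.044-.213)*k/24) for k in range(1,25)]
r=rows(p,f,T[:12])
for q in r:print([float(v) for v in q])
p,f=apply(p,f,r[-1]);print(p,f);r=rows(p,f,T[12:])
for q in r:print([float(v) for v in q])
print(apply(p,f,r[-1]))
E
```

```text
[ 0.51390621 -0.0247333   0.476     ] 0.211
[ 0.00032905 -0.00047427  0.15500665]
[-3.0, 3.0, 3.0, -0.03]
[-7.0, 6.0, 5.0, -0.07]
[-10.0, 10.0, 8.0, -0.1]
[-12.0, 14.0, 11.0, -0.14]
[-15.0, 18.0, 14.0, -0.17]
[-17.0, 22.0, 17.0, -0.21]
[-19.0, 26.0, 20.0, -0.24]
[-21.0, 31.0, 23.0, -0.28]
[-22.0, 35.0, 26.0, -0.31]
[-24.0, 40.0, 29.0, -0.35]
[-25.0, 45.0, 33.0, -0.38]
[-25.0, 49.0, 36.0, -0.42]
[ 0.49972311 -0.07788252  0.44      ] 0.631
[-3.0, 5.0, 4.0, -0.03]
[-5.0, 9.0, 7.0, -0.06]
[-7.0, 14.0, 11.0, -0.1]
[-8.0, 18.0, 15.0, -0.13]
[-9.0, 23.0, 19.0, -0.17]
[-10.0, 28.0, 22.0, -0.2]
[-11.0, 33.0, 26.0, -0.24]
[-11.0, 38.0, 30.0, -0.27]
[-11.0, 43.0, 34.0, -0.31]
[-11.0, 48.0, 38.0, -0.34]
[-11.0, 53.0, 42.0, -0.38]
[-10.0, 58.0, 47.0, -0.41]
(array([ 0.52586598, -0.13061345,  0.393     ]), 1.041)
```

>>> apply_moves --steps '[{"tx":-3,"ty":3,"tz":3,"wx":0,"wy":0,"wz":-0.03},{"tx":-7,"ty":6,"tz":5,"wx":0,"wy":0,"wz":-0.07},{"tx":-10,"ty":10,"tz":8,"wx":0,"wy":0,"wz":-0.1},{"tx":-12,"ty":14,"tz":11,"wx":0,"wy":0,"wz":-0.14},{"tx":-15,"ty":18,"tz":14,"wx":0,"wy":0,"wz":-0.17},{"tx":-17,"ty":22,"tz":17,"wx":0,"wy":0,"wz":-0.21},{"tx":-19,"ty":26,"tz":20,"wx":0,"wy":0,"wz":-0.24},{"tx":-21,"ty":31,"tz":23,"wx":0,"wy":0,"wz":-0.28},{"tx":-22,"ty":35,"tz":26,"wx":0,"wy":0,"wz":-0.31},{"tx":-24,"ty":40,"tz":29,"wx":0,"wy":0,"wz":-0.35},{"tx":-25,"ty":45,"tz":33,"wx":0,"wy":0,"wz":-0.38},{"tx":-25,"ty":49,"tz":36,"wx":0,"wy":0,"wz":-0.42}]'

```text
time: 6.6
eef_pos: [0.5, -0.0774, 0.4418]
tcp_rot: [0.951, 0.311, 0.003, -0.001]
contact_force: [1.5, 4.2, 7.3]
opening: 0.148
```

```bash
python3 - <<'E'
from h import *
a=cam('side','s3.png')
s=readout.get_state();print(s['time'],s['eef_pos'],s['contact_force'],s['wrist_torque'],s['opening'])
i=cv2.imread('pics/s3.png')[60:260,200:340];cv2.imwrite('pics/s3z.png',cv2.resize(i,None,fx=3,fy=3,interpolation=2))
E
```

```text
6.65 [ 0.50005893 -0.07787637  0.44124961] [2.33588752 3.31603001 2.64454345] [ 0.61831839 -0.61271857 -0.1473529 ] 0.14745592183202486
```

View pics/s3z.png

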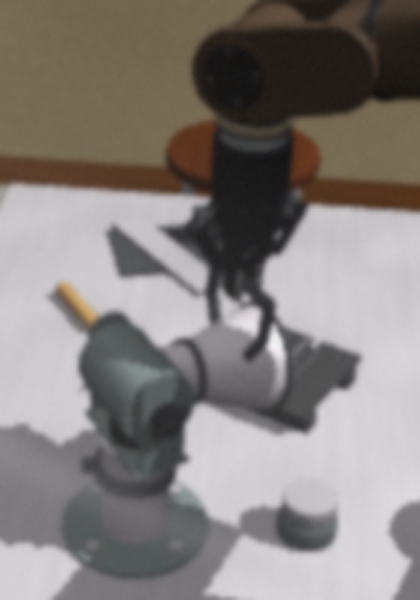

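Hood follows. Continue.

>>> apply_moves --steps '[{"tx":-3,"ty":5,"tz":4,"wx":0,"wy":0,"wz":-0.03},{"tx":-5,"ty":9,"tz":7,"wx":0,"wy":0,"wz":-0.06},{"tx":-7,"ty":14,"tz":11,"wx":0,"wy":0,"wz":-0.1},{"tx":-8,"ty":18,"tz":15,"wx":0,"wy":0,"wz":-0.13},{"tx":-9,"ty":23,"tz":19,"wx":0,"wy":0,"wz":-0.17},{"tx":-10,"ty":28,"tz":22,"wx":0,"wy":0,"wz":-0.2},{"tx":-11,"ty":33,"tz":26,"wx":0,"wy":0,"wz":-0.24},{"tx":-11,"ty":38,"tz":30,"wx":0,"wy":0,"wz":-0.27},{"tx":-11,"ty":43,"tz":34,"wx":0,"wy":0,"wz":-0.31},{"tx":-11,"ty":48,"tz":38,"wx":0,"wy":0,"wz":-0.34},{"tx":-11,"ty":53,"tz":42,"wx":0,"wy":0,"wz":-0.38},{"tx":-10,"ty":58,"tz":47,"wx":0,"wy":0,"wz":-0.41}]'

```text
time: 7.85
eef_pos: [0.526, -0.1304, 0.3946]
tcp_rot: [0.867, 0.497, 0.001, -0.001]
contact_force: [-2.5, 4.3, 8.1]
opening: 0.147
```

>>> apply_moves --steps '[{"tx":0,"ty":0,"tz":0,"wx":0,"wy":0,"wz":0},{"tx":0,"ty":0,"tz":0,"wx":0,"wy":0,"wz":0}]'

```text
time: 8.05
eef_pos: [0.526, -0.1306, 0.3935]
tcp_rot: [0.868, 0.497, 0.001, 0.0]
contact_force: [2.7, 2.9, 3.0]
opening: 0.149
```

```bash
python3 - <<'E'
from h import *
a=cam('side','s4.png');a=cam('top','t4.png')
s=readout.get_state();print(s['time'],s['eef_pos'],s['tcp_rot'],s['contact_force'],s['wrist_torque'],s['opening'])
i=cv2.imread('pics/s4.png')[60:260,200:340];cv2.imwrite('pics/s4z.png',cv2.resize(i,None,fx=3,fy=3,interpolation=2))
E
```

```text
8.15 [ 0.52595608 -0.13059878  0.39354075] [8.67717001e-01 4.97056412e-01 1.32363976e-03 6.14061054e-04] [3.97923245 3.06390989 3.0274041 ] [ 0.57655144 -0.66914778 -0.0634024 ] 0.14757621610186825
```

View pics/s4z.png

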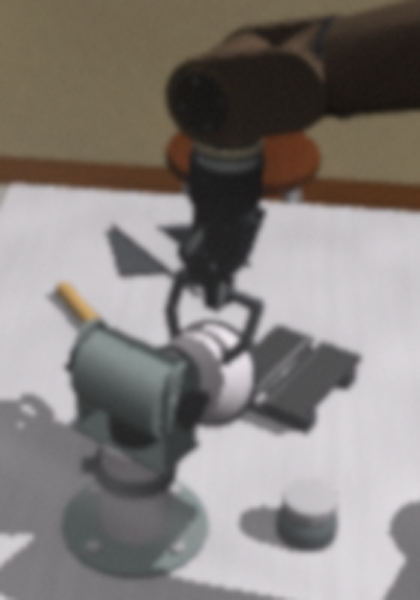

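View pics/t4.png

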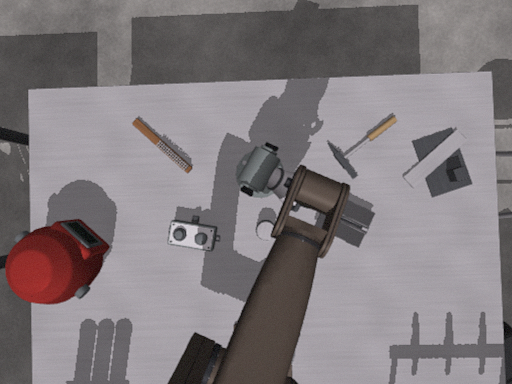

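>>> apply_moves --steps '[{"tx":0,"ty":0,"tz":0,"wx":0,"wy":0,"wz":0},{"tx":0,"ty":0,"tz":0,"wx":0,"wy":0,"wz":0},{"tx":0,"ty":0,"tz":0,"wx":0,"wy":0,"wz":0},{"tx":0,"ty":0,"tz":0,"wx":0,"wy":0,"wz":0},{"tx":0,"ty":0,"tz":-15,"wx":0,"wy":0,"wz":0},{"tx":0,"ty":0,"tz":-40,"wx":0,"wy":0,"wz":0},{"tx":0,"ty":0,"tz":-80,"wx":0,"wy":0,"wz":0},{"tx":0,"ty":0,"tz":-120,"wx":0,"wy":0,"wz":0},{"tx":0,"ty":0,"tz":-160,"wx":0,"wy":0,"wz":0}]' --hand 0.6

```text
time: 9.05
eef_pos: [0.5251, -0.1307, 0.5556]
tcp_rot: [0.868, 0.497, 0.0, 0.001]
contact_force: [1.2, -0.5, -0.4]
opening: 0.599
```

```bash
python3 - <<'E'
from h import *
p,f=np.array([0.52586598,-0.13061345,0.393]),1.041
p,f=apply(p,f,(0,0,-160,0))
W=(np.array([.4065,.258,.40]),.3)
T=[]
a0=p
for k in range(1,12): a=k/11;T.append((p*(1-a)+W[0]*a if 1 else 0,f*(1-a)+W[1]*a))
# keep height while crossing hood
T=[((P[0],P[1],.553 if i<7 else .553-(i-6)*.0383),g) for i,(P,g) in enumerate(T)]
r=rows(p,f,T)
for q in r:print([float(v) for v in q])
print(apply(p,f,r[-1]))
E
```

```text
[25.0, -27.0, -0.0, 0.07]
[50.0, -54.0, -0.0, 0.13]
[75.0, -82.0, -0.0, 0.2]
[100.0, -109.0, -0.0, 0.27]
[125.0, -136.0, -0.0, 0.34]
[150.0, -163.0, -0.0, 0.4]
[175.0, -191.0, -0.0, 0.47]
[200.0, -218.0, 38.0, 0.54]
[225.0, -245.0, 77.0, 0.61]
[250.0, -272.0, 115.0, 0.67]
[275.0, -299.0, 153.0, 0.74]
(array([0.40682923, 0.25778873, 0.4       ]), 0.30099999999999993)
```

>>> apply_moves --steps '[{"tx":25,"ty":-27,"tz":0,"wx":0,"wy":0,"wz":0.07},{"tx":50,"ty":-54,"tz":0,"wx":0,"wy":0,"wz":0.13},{"tx":75,"ty":-82,"tz":0,"wx":0,"wy":0,"wz":0.2},{"tx":100,"ty":-109,"tz":0,"wx":0,"wy":0,"wz":0.27},{"tx":125,"ty":-136,"tz":0,"wx":0,"wy":0,"wz":0.34},{"tx":150,"ty":-163,"tz":0,"wx":0,"wy":0,"wz":0.4},{"tx":175,"ty":-191,"tz":0,"wx":0,"wy":0,"wz":0.47},{"tx":200,"ty":-218,"tz":38,"wx":0,"wy":0,"wz":0.54},{"tx":225,"ty":-245,"tz":77,"wx":0,"wy":0,"wz":0.61},{"tx":250,"ty":-272,"tz":115,"wx":0,"wy":0,"wz":0.67},{"tx":275,"ty":-299,"tz":150,"wx":0,"wy":0,"wz":0.74}]' --hand 0

```text
time: 10.15
eef_pos: [0.4079, 0.2517, 0.41]
tcp_rot: [0.989, 0.149, 0.001, -0.0]
contact_force: [0.1, 0.3, 0.2]
opening: 0.005
```

```bash
cat > ov.py <<'E'
from h import *
import sys
tag=sys.argv[1]; th=float(sys.argv[2]); ta=float(sys.argv[3])
seam=np.array([.437,-.2825,.035])
for n,(x0,x1,y0,y1,k) in {'top':(230,380,140,250,5.2),'side':(205,325,130,260,4.4)}.items():
    c=cam(n,f'{n}_{tag}.png')
    i=cv2.imread(f'pics/{n}_{tag}.png')[y0:y1,x0:x1];i=cv2.resize(i,None,fx=k,fy=k,interpolation=2);cv2.imwrite(f'pics/{n}_{tag}_raw.png',i)
    def dot(X,col,r=2):
        u,v=proj(c,X);cv2.circle(i,(int((u-x0+.5)*k),int((v-y0+.5)*k)),r,col,-1)
    f=np.array([-np.cos(th)*np.cos(ta),-np.sin(th)*np.cos(ta),-np.sin(ta)]);y=np.array([-np.sin(th),np.cos(th),0]);u=np.cross(-f,y)
    for q in np.linspace(-.043,.043,7): dot(O+.11*f+.1*u+q*y,(0,255,0))
    for a in np.arange(0,6.28,.15): dot(O+.15*f+.0575*(np.cos(a)*y+np.sin(a)*u),(0,0,255))
    for a in np.arange(0,6.28,.3): dot(O+.0775*y+.012*np.array([0,0,1])*np.cos(a)+.012*np.cross(y,[0,0,1])*np.sin(a),(255,0,255));dot(O-.0775*y+.012*np.array([0,0,1])*np.cos(a)+.012*np.cross(y,[0,0,1])*np.sin(a),(255,0,255))
    for a in np.arange(0,6.28,.15): dot((O[0]+.082*np.cos(a),O[1]+.082*np.sin(a),.008),(255,255,0),1)
    for s in np.linspace(.15,.36,12): dot(O+s*f,(0,255,255),1)
    dot(seam,(255,0,0),3)
    cv2.imwrite(f'pics/{n}_{tag}_ov.png',i)
d=seam-O;print('needed',np.arctan2(-d[1],-d[0]),np.arctan2(-d[2],np.hypot(d[0],d[1])))
E
python3 ov.py a 1.044 .476
```

```text
needed 1.0435092797806103 0.4761225426396872
```

View pics/top_a_ov.png

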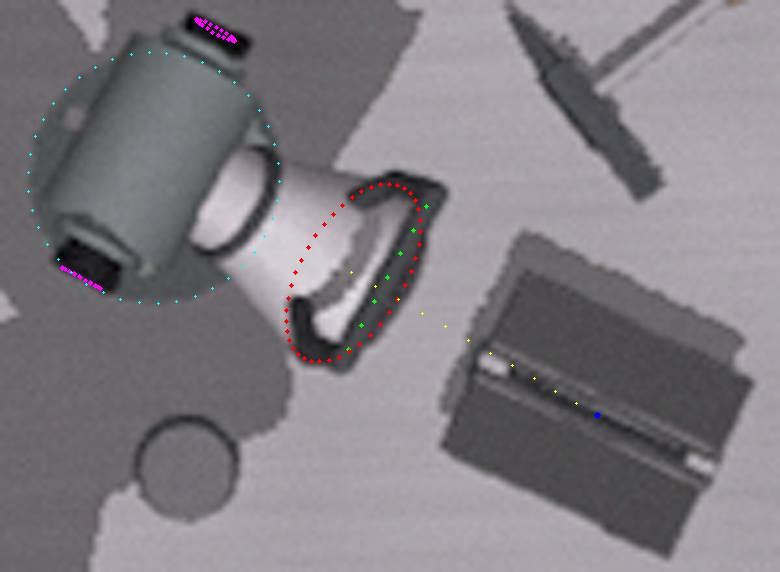

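View pics/side_a_ov.png

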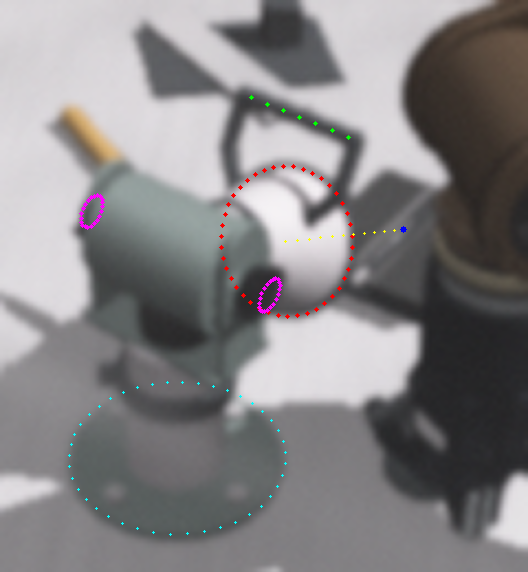

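```bash
python3 - <<'E'
import cv2
a=cv2.imread('pics/top_a.png');cv2.imwrite('pics/z7.png',cv2.resize(a[135:225,230:320],None,fx=6.6,fy=6.6,interpolation=cv2.INTER_CUBIC))
a=cv2.imread('pics/side_a.png');cv2.imwrite('pics/z8.png',cv2.resize(a[140:255,215:305],None,fx=5.2,fy=5.2,interpolation=cv2.INTER_CUBIC))
E
```

```text
(no output)
```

View pics/z7.png

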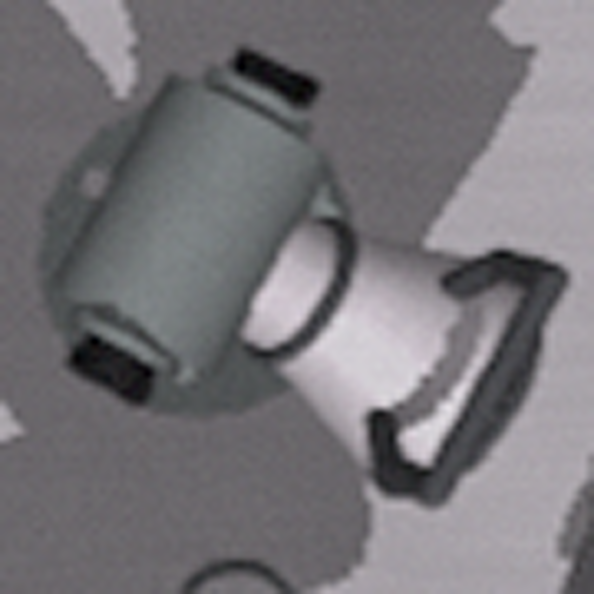

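View pics/z8.png

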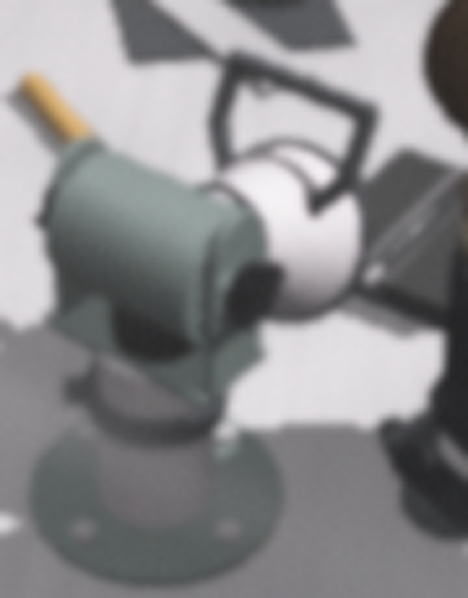

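```bash
cat > fit.py <<'E'
from h import *
from scipy.optimize import least_squares
c=cam('top');s=cam('side')
mk=lambda x0,y0,k:(lambda u,v:np.array((x0+(u+.5)/k-.5,y0+(v+.5)/k-.5)))
t=mk(230,135,6.6);b=mk(215,140,5.2);g=mk(308,180,8)
print('barmid tri',tri([(c,t(493,381)),(s,b(305,90))]))
print('bar A',tri([(c,t(557,272)),(s,b(238,65))]),'bar B',tri([(c,t(430,490)),(s,b(372,112))]))
print('knobs',np.mean([atz(c,t(278,67),.2),atz(c,t(109,382),.2)],0))
def model(x):
    ox,oy,th,ta=x[:4];o=np.array([ox,oy,.2])
    f=np.array([-np.cos(th)*np.cos(ta),-np.sin(th)*np.cos(ta),-np.sin(ta)]);y=np.array([-np.sin(th),np.cos(th),0]);u=np.cross(-f,y)
    return o,f,y,u
def res(x,use):
    o,f,y,u=model(x);B=o+.11*f+.1*u;r=[]
    if 't' in use:
        r+=[proj(c,B-.05*y)-t(557,272),proj(c,B+.05*y)-t(430,490),proj(c,o-.0775*y)-t(278,67),proj(c,o+.0775*y)-t(109,382)]
        r+=[[proj(c,(o[0],o[1]+.082,.008))[0]-t(40,260)[0]]]
    if 's' in use:
        r+=[proj(s,B-.05*y)-b(238,65),proj(s,B+.05*y)-b(372,112)]
        a=np.linspace(0,6.28,180);F=np.array([proj(s,(o[0]+.082*np.cos(q),o[1]+.082*np.sin(q),.008)) for q in a])
        r+=[[F[:,0].min()-b(30,0)[0],F[:,0].max()-b(285,0)[0]]]
    return np.hstack(r)
for use in('t','s','ts'):
    q=least_squares(res,[.598,-.006,1.04,.47],args=(use,));print(use,q.x.round(4),res(q.x,use).round(1))
    o,f,y,u=model(q.x)
    hit=o+f*((.035-.2)/f[2]);print('  aims at z.035:',hit.round(4))
    if use!='s': print('   seam top',atz(c,g(295.5,318),.035))
E
python3 fit.py
```

```text
barmid tri (array([ 0.5255974 , -0.13152001,  0.23471386]), [[0.1, 0.7], [-0.6, -0.0]])
bar A (array([ 0.57029269, -0.15994114,  0.23149556]), [[0.1, 0.7], [-0.6, -0.1]]) bar B (array([ 0.4821537 , -0.10344399,  0.24057813]), [[0.0, 0.4], [-0.3, -0.0]])
knobs [ 0.59958674 -0.00844258  0.2       ]
t [ 0.5993 -0.0087  1.0368  0.4121] [-0.8  0.3  0.6 -0.4  0.4  0.2 -0.2 -0.1  0.1]
  aims at z.035: [ 0.4072 -0.3336  0.035 ]
   seam top [ 0.4373778  -0.28278023  0.035     ]
s [ 0.5983 -0.0139  1.0454  0.5282] [ 0.  -0.6 -0.4  0.6  0.2  0.1]
  aims at z.035: [ 0.4565 -0.2585  0.035 ]
ts [ 0.5991 -0.0079  1.0399  0.4915] [-0.6  1.   1.1  0.   0.   0.3 -0.4  0.1 -0.2 -0.3 -0.9 -0.7  0.5 -0.4
 -0.2]
  aims at z.035: [ 0.4431 -0.2737  0.035 ]
   seam top [ 0.4373778  -0.28278023  0.035     ]
```

```bash
python3 - <<'E'
import cv2
a=cv2.imread('pics/side_a.png');cv2.imwrite('pics/z9.png',cv2.resize(a[145:210,245:295],None,fx=11,fy=11,interpolation=cv2.INTER_CUBIC))
cv2.imwrite('pics/z10.png',cv2.resize(a[180:258,215:275],None,fx=9,fy=9,interpolation=cv2.INTER_CUBIC))
E
```

```text
(no output)
```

View pics/z9.png

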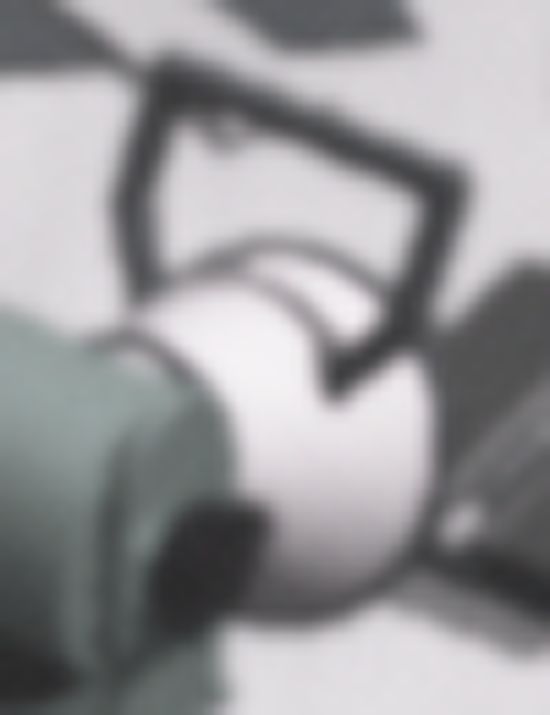

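View pics/z10.png

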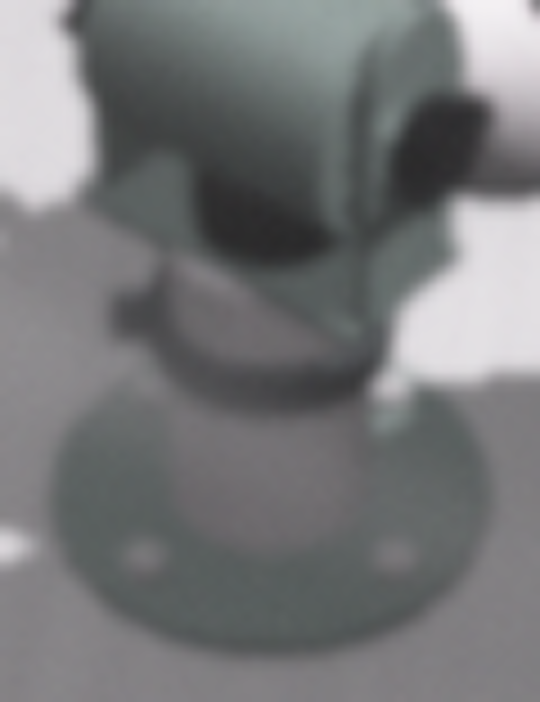

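```bash
cat > fit2.py <<'E'
from h import *
from scipy.optimize import least_squares
c=cam('top');s=cam('side')
mk=lambda x0,y0,k:(lambda u,v:np.array((x0+(u+.5)/k-.5,y0+(v+.5)/k-.5)))
t=mk(230,135,6.6);b=mk(245,145,11);b2=mk(215,180,9);g=mk(308,180,8)
A=np.linspace(0,2*np.pi,241)
def model(x):
    o=np.array([x[0],x[1],.2]);th,ta=x[2:4]
    f=np.array([-np.cos(th)*np.cos(ta),-np.sin(th)*np.cos(ta),-np.sin(ta)]);y=np.array([-np.sin(th),np.cos(th),0]);u=np.cross(-f,y)
    return o,f,y,u
def pj(c,X):
    f,cx,cy=K(c);p=np.asarray(X)@np.array(c['R']).T+c['t'];return f*p[:,:2]/p[:,2:]+[cx,cy]
def res(x,sig):
    o,f,y,u=model(x);B=o+.11*f+.1*u;ot=x[4:6];os=x[6:8]
    circ=lambda z:np.c_[o[0]+.082*np.cos(A),o[1]+.082*np.sin(A),0*A+z]
    rim=o+.15*f+.0575*(np.cos(A)[:,None]*y+np.sin(A)[:,None]*u)
    r=[proj(c,B-.05*y)+ot-t(557,272),proj(c,B+.05*y)+ot-t(430,490),proj(c,o-.0775*y)+ot-t(278,67),proj(c,o+.0775*y)+ot-t(109,382)]
    r+=[[(pj(c,circ(.006))+ot)[:,0].min()-t(40,0)[0]]]
    RT=pj(c,rim)+ot
    r+=[[RT[:,0].max()-t(547,0)[0]]]
    r+=[proj(s,B-.05*y)+os-b(170,82),proj(s,B+.05*y)+os-b(445,180)]
    F=pj(s,circ(.006))+os; r+=[[F[:,0].min()-b2(50,0)[0],F[:,0].max()-b2(492,0)[0]]]
    F0=pj(s,circ(0))+os; r+=[[F0[:,1].max()-b2(0,657)[1]]]
    R_=pj(s,rim)+os; r+=[[R_[:,1].min()-b(0,236)[1],R_[:,1].max()-b(0,626)[1],R_[:,0].max()-b(442,0)[0]]]
    r+=[proj(c,[x[8],x[9],.035])+ot-g(295.5,318)]
    return np.hstack(r+[x[4:8]/sig])
for sig in(.05,.7,1.5):
    q=least_squares(res,[.598,-.006,1.04,.47,0,0,0,0,.437,-.2825],args=(sig,),loss='soft_l1');x=q.x
    print(sig,x.round(4),'\n',res(x,sig).round(1))
    o,f,y,u=model(x);hit=o+f*((.035-.2)/f[2]);d=np.array([x[8],x[9],.035])-o
    print('  aims',hit.round(4),'need',np.arctan2(-d[1],-d[0]).round(4),np.arctan2(-d[2],np.hypot(d[0],d[1])).round(4), 'bar',o+.11*f+.1*u)
E
python3 fit2.py
```

```text
0.05 [ 0.5993 -0.0082  1.0416  0.472   0.0015 -0.0013  0.0013  0.003   0.4374
 -0.2828] 
 [-0.5  0.7  1.2 -0.2  0.1  0.2 -0.3  0.  -0.  -1.3 -0.2 -1.5  0.3  0.
 -0.1 -0.1 -0.5  0.7 -0.6 -0.4 -0.  -0.   0.  -0.   0.   0.1]
  aims [ 0.4361 -0.2872  0.035 ] need 1.0379 0.4777 bar [ 0.52689301 -0.1320591   0.23904797]
0.7 [ 0.5993 -0.008   1.0412  0.4621  0.1618 -0.0849  0.076   0.3759  0.4371
 -0.2822] 
 [-0.5  0.5  1.2 -0.4  0.2  0.1 -0.2 -0.1  0.1 -1.  -0.2 -1.4  0.4  0.1
 -0.1 -0.1 -0.   0.8 -0.6 -0.2  0.   0.   0.2 -0.1  0.1  0.5]
  aims [ 0.4319 -0.2939  0.035 ] need 1.0367 0.4778 bar [ 0.52703658 -0.13144092  0.24047081]
1.5 [ 0.5993 -0.0081  1.0406  0.4545  0.1825 -0.0899  0.0963  0.7115  0.4371
 -0.2822] 
 [-0.5  0.5  1.1 -0.4  0.3  0.1 -0.1 -0.1  0.1 -0.9 -0.2 -1.3  0.3  0.2
 -0.1 -0.1  0.3  0.8 -0.6 -0.1  0.  -0.   0.1 -0.1  0.1  0.5]
  aims [ 0.4286 -0.2995  0.035 ] need 1.0363 0.478 bar [ 0.5271689  -0.13125113  0.24155959]
```

>>> apply_moves --steps '[{"tx":0,"ty":0,"tz":30,"wx":0,"wy":0,"wz":0},{"tx":0,"ty":0,"tz":65,"wx":0,"wy":0,"wz":0},{"tx":0,"ty":0,"tz":100,"wx":0,"wy":0,"wz":0},{"tx":0,"ty":0,"tz":125,"wx":0,"wy":0,"wz":0},{"tx":0,"ty":0,"tz":135,"wx":0,"wy":0,"wz":0},{"tx":0,"ty":0,"tz":140,"wx":0,"wy":0,"wz":0},{"tx":0,"ty":0,"tz":140,"wx":0,"wy":0,"wz":0},{"tx":0,"ty":0,"tz":140,"wx":0,"wy":0,"wz":0}]'

```text
time: 11.25
eef_pos: [0.4097, 0.2506, 0.2717]
tcp_rot: [0.989, 0.15, 0.002, -0.0]
contact_force: [-0.3, -0.1, 0.3]
opening: -0.002
```

```bash
python3 - <<'E'
from h import *
s=readout.get_state();print(s['eef_pos'],s['contact_force'])
c=cam('side','s5.png');
i=cv2.imread('pics/s5.png')[220:320,260:350];k=6;i=cv2.resize(i,None,fx=k,fy=k,interpolation=2)
u,v=proj(c,s['eef_pos']-[0,0,.173]);cv2.circle(i,(int((u-260+.5)*k),int((v-220+.5)*k)),3,(0,0,255),-1)
cv2.imwrite('pics/s5z.png',i)
E
```

```text
[0.40966295 0.2505982  0.27170881] [-0.28945179 -0.07586082  0.30426887]
```

View pics/s5z.png

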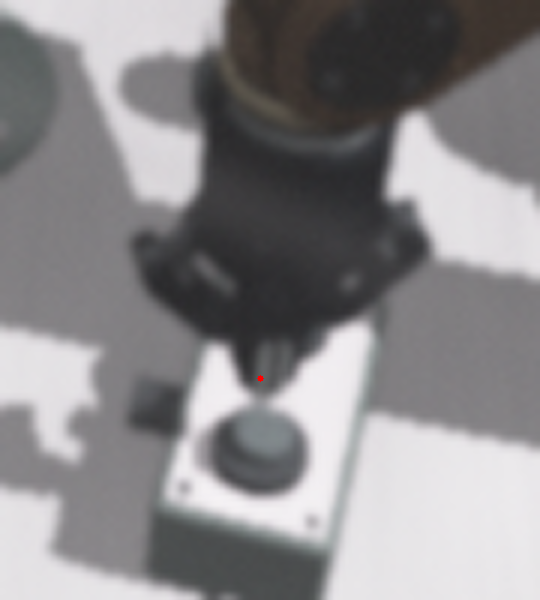

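>>> apply_moves --steps '[{"tx":-1,"ty":-8,"tz":0,"wx":0,"wy":0,"wz":0},{"tx":-1,"ty":-8,"tz":8,"wx":0,"wy":0,"wz":0},{"tx":-1,"ty":-8,"tz":15,"wx":0,"wy":0,"wz":0},{"tx":-1,"ty":-8,"tz":15,"wx":0,"wy":0,"wz":0},{"tx":-1,"ty":-8,"tz":15,"wx":0,"wy":0,"wz":0}]'

```text
time: 11.8
eef_pos: [0.4051, 0.2578, 0.2542]
tcp_rot: [0.989, 0.15, -0.001, 0.0]
contact_force: [0.6, -0.7, -0.3]
opening: -0.001
```

```bash
python3 - <<'E'
from h import *
s=readout.get_state();print(s['eef_pos'],s['contact_force'])
c=cam('side','s6.png');
i=cv2.imread('pics/s6.png')[220:320,260:350];k=6;i=cv2.resize(i,None,fx=k,fy=k,interpolation=2)
u,v=proj(c,s['eef_pos']-[0,0,.173]);cv2.circle(i,(int((u-260+.5)*k),int((v-220+.5)*k)),3,(0,0,255),-1)
cv2.imwrite('pics/s6z.png',i)
E
```

```text
[0.40511351 0.25783614 0.25419128] [ 0.61455625 -0.69196293 -0.25946358]
```

View pics/s6z.png

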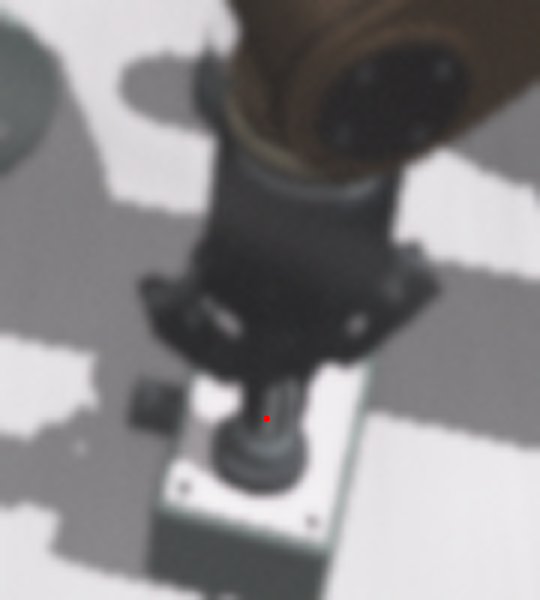

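>>> apply_moves --steps '[{"tx":0,"ty":0,"tz":3,"wx":0,"wy":0,"wz":0},{"tx":0,"ty":0,"tz":6,"wx":0,"wy":0,"wz":0},{"tx":0,"ty":0,"tz":8,"wx":0,"wy":0,"wz":0},{"tx":0,"ty":0,"tz":8,"wx":0,"wy":0,"wz":0},{"tx":0,"ty":0,"tz":8,"wx":0,"wy":0,"wz":0}]'

```text
time: 12.35
eef_pos: [0.4057, 0.2579, 0.2473]
tcp_rot: [0.989, 0.15, 0.001, -0.0]
contact_force: [0.5, 0.1, 4.2]
opening: -0.0
```

>>> apply_moves --steps '[{"tx":0,"ty":0,"tz":1,"wx":0,"wy":0,"wz":0},{"tx":0,"ty":0,"tz":2,"wx":0,"wy":0,"wz":0},{"tx":0,"ty":0,"tz":3,"wx":0,"wy":0,"wz":0},{"tx":0,"ty":0,"tz":3,"wx":0,"wy":0,"wz":0},{"tx":0,"ty":0,"tz":3,"wx":0,"wy":0,"wz":0}]'

```text
time: 12.85
eef_pos: [0.4058, 0.2581, 0.2453]
tcp_rot: [0.989, 0.15, 0.0, 0.0]
contact_force: [-2.6, -2.0, 11.9]
opening: 0.0
```

>>> apply_moves --steps '[{"tx":0,"ty":0,"tz":1,"wx":0,"wy":0,"wz":0},{"tx":0,"ty":0,"tz":1,"wx":0,"wy":0,"wz":0},{"tx":0,"ty":0,"tz":1,"wx":0,"wy":0,"wz":0}]'

```text
time: 13.15
eef_pos: [0.406, 0.2581, 0.2452]
tcp_rot: [0.989, 0.15, -0.0, 0.0]
contact_force: [-5.1, -2.4, 16.6]
opening: 0.002
```

Bottomed: the force rises with no further travel. Now retreat.

>>> apply_moves --steps '[{"tx":0,"ty":0,"tz":-5,"wx":0,"wy":0,"wz":0},{"tx":0,"ty":0,"tz":-15,"wx":0,"wy":0,"wz":0},{"tx":0,"ty":0,"tz":-40,"wx":0,"wy":0,"wz":0},{"tx":0,"ty":0,"tz":-75,"wx":0,"wy":0,"wz":0},{"tx":0,"ty":0,"tz":-110,"wx":0,"wy":0,"wz":0},{"tx":0,"ty":0,"tz":-145,"wx":0,"wy":0,"wz":0},{"tx":0,"ty":0,"tz":-180,"wx":0,"wy":0,"wz":0},{"tx":0,"ty":0,"tz":-215,"wx":0,"wy":0,"wz":0},{"tx":0,"ty":0,"tz":-240,"wx":0,"wy":0,"wz":0},{"tx":0,"ty":0,"tz":-240,"wx":0,"wy":0,"wz":0},{"tx":0,"ty":0,"tz":-240,"wx":0,"wy":0,"wz":0}]'

```text
time: 14.25
eef_pos: [0.4051, 0.2578, 0.4821]
tcp_rot: [0.989, 0.15, -0.0, 0.0]
contact_force: [-1.1, 0.4, -0.4]
opening: -0.004
```

```bash
python3 ov.py b 1.040 .472; python3 - <<'E'
from h import *
s=readout.get_state();print(s['time'],s['eef_pos'],s['contact_force'])
E
```

```text
needed 1.0435092797806103 0.4761225426396872
14.35 [0.40502794 0.25775595 0.48038043] [ 0.07972843  0.41392366 -0.10789507]
```

View pics/side_b.png

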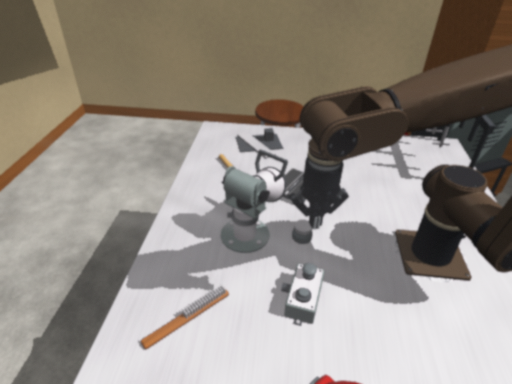

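View pics/side_b_ov.png

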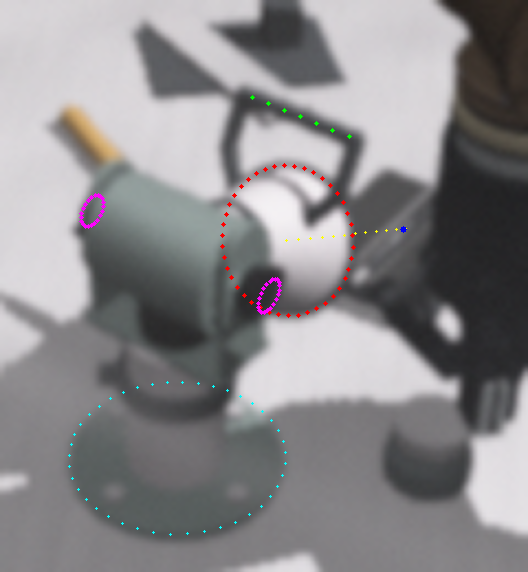

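View pics/top_b_ov.png

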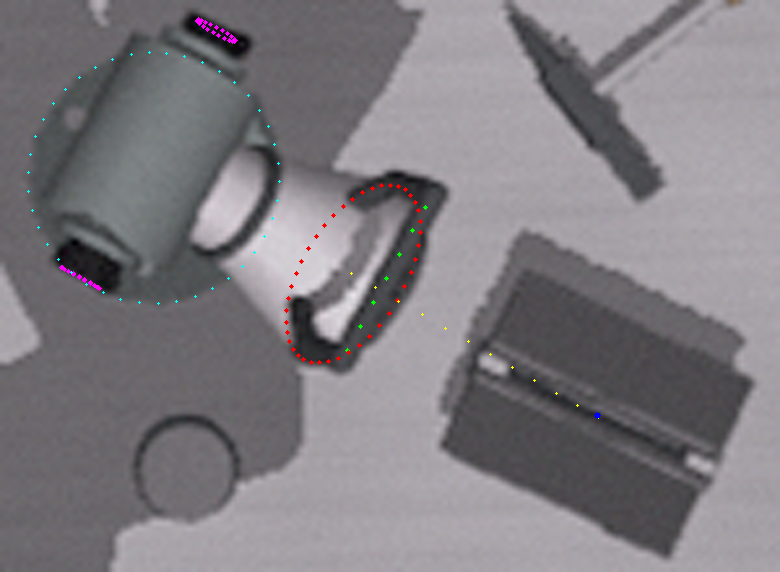

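```bash
python3 - <<'E'
from h import *
print(ctrl.sign_off())
E
```

```text
the job is handed in; nothing more can be done
None
```

The hood now points at the middle of the coupon's groove, the start button has been pressed once, and the job is handed in. It took about 14.4 s. No verdict is reported.

**Hood:** I gripped it by its handle bar, swung and nodded it in one motion, then released it.
- **Swivel:** it stands at about 1.04 rad and needs 1.037 to 1.044. The camera fits and the arm's own position agree on this.
- **Tilt:** the arm's position gives 0.476 rad, against 0.477 needed. The combined fits of both cameras, with the rim outline included, gave 0.455 to 0.472. Cruder single-camera fits scattered from 0.41 to 0.53.
- **Disagreement:** in the top picture the handle bar shows about 2 px (4 to 5 mm) away from where the model puts it. Tilt cannot explain that, so I put it down to calibration and did not correct it. I take the tilt to be good to about 1°.

**Start button:** I pressed it until the force rose from 4 N to 12 N and then 17 N while the fingertips stopped at about 72 mm, which is the full 6 mm of travel. I then lifted clear. The last side picture shows the button free, but I did not measure that it is fully up. I did not touch the stop button.

**Other things on the bench:** in the last pictures the coupon, jar and hammer stand where they were before the press. The arm is clear of everything, with contact force near zero.

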